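# Stop the grating machine and snap its drive-port cover shut

### The job

The grating is done: on the machine's key bank press the red stop key until it stays down and the black speed key pops up, without pressing down the grey one and without forcing any key. Then close the drive port: hook the blue cover's tongue into the slot at the key side of the recess and pivot the cover down until it snaps flat under the orange catch. Leave the bowl, the box grater and the potato where they are.

Things in the scene. Friction and masses are not known exactly. Their poses are not given: they have to be found in the camera images.
- machine: White motor base of an electric grating machine, fixed to the worktop: 230 mm deep (its x from -105 to 125), 210 mm wide (y +-105), flat deck 70 mm above the worktop. Origin on the worktop, z up. The key bank is on its -x side, towards the robot; the drive port, a recess open at the top, lies behind it on the +x side.
- bank (a point): Deck point amid the three keys, which stand in a row along the machine's y, 36 mm apart; the colour order varies. Interlocked: always one key down. A key resists with up to about 4.5 N at first, gives way past half its 10 mm travel, goes down by itself and stays, and the one that was down pops up; let go before half way it comes back. More than 40 N on a key is too much.
- recess (a point): Centre of the cover's seat: machine x = 46, y = 0, z = 62 mm, machine axes; a seated cover has its origin here, give or take 2 mm in x and 3 in y. The recess spans machine x 0 to 94.5, y +-40 mm; the cover lies on two side ledges (|y| from 26 mm, x from 22 mm) 8 mm below the deck, so its top is flush with the deck. A steel drive hub lies lower, out of the way.
- slot (a point): Middle of the lower edge of the slot's roof: machine x = 0, y = 0, z = 67 mm, machine axes. The slot undercuts the recess's -x wall: a roof 3 mm thick (x -14 to 0, y +-40 mm, top level with the deck) over a trough with its floor at z = 58.5 mm that runs from x = -14 to 22 mm.
- catch (a point): Resting tip of the orange spring catch in the recess's +x wall: machine x = 88.5, y = 0, z = 68 mm. A rounded nose 36 mm long in y, underside at z = 65.7 mm; above it a ramp leans 35 degrees from upright towards +x, up to 10 mm over the deck. It yields 9 mm to +x against 2 to 5.6 N and springs back over the cover's flange. To snap it takes 4 to 12 N straight down on the cover's +x half.
- cover: Blue drive-port cover, about 90 g, loose, at first flat on the worktop at the machine's +y side. Origin at the centre of the underside, z up. Plate x -45 to 41, y +-37 mm, 8 mm thick. Too long to drop in flat: the tongue (-x end) goes in first, the cover tilted 15 to 30 degrees with the tongue end low; then the +x end swings down. Seated, its axes match the machine's.
- cover_tongue (a point): Middle of the tip of the cover's hooking tongue (x = -53, z = 1.5 mm in the cover's frame). Tongue: x -53 to -45, y +-28 mm, 3 mm thick, level with the underside.
- cover_flange (a point): Middle of the top edge of the cover's catch flange (x = 46.5, z = 3 mm in the cover's frame). Flange: x 41 to 46.5, y +-37 mm, 3 mm thick, level with the underside.
- cover_fin (a point): Middle of the top of the cover's grip fin (x = -7, z = 36 mm in the cover's frame). Fin: x -28 to 14 mm, 12 mm thick (y +-6), from 8 to 36 mm above the underside; the plate's top is free behind it, x 14 to 41 mm.
- key_stop: Red stop key, up at the start; 24 mm wide (y), 32 mm long (x), flat top. The origin is the centre of the cap's top, z up, axes as the machine's. Up, its top stands 14 mm above the deck (z = 84 mm in the machine's frame); down, 4 mm above it (z = 74 mm).
- key_high: Black high-speed key, down at the start; 24 mm wide (y), 32 mm long (x), flat top. The origin is the centre of the cap's top, z up, axes as the machine's. Up, its top stands 14 mm above the deck (z = 84 mm in the machine's frame); down, 4 mm above it (z = 74 mm).
- key_low: Grey low-speed key, up at the start; 24 mm wide (y), 32 mm long (x), flat top. The origin is the centre of the cap's top, z up, axes as the machine's. Up, its top stands 14 mm above the deck (z = 84 mm in the machine's frame); down, 4 mm above it (z = 74 mm).
- bowl: Steel mixing bowl, loose, 210 mm across, 85 mm tall, at the machine's -y side. Origin at the centre of the underside. To be left alone.
- box_grater: Metal box grater, loose, standing, 85 x 65 mm, 194 mm tall with its handle. Origin at the centre of the underside. To be left alone.
- potato: Yellow potato, loose on the worktop near the cover, 102 mm long (y), 62 mm across (two more lie fixed on a pale blue board). Origin at the centre of the underside. To be left alone.
Things that resemble listed ones, but are neither listed nor needed, are in the scene too. Of the things like the cover, leave any that is brown, turquoise or white; of the rest the larger one is meant.

How it is judged:
On the way, in this order (a step that is already met when the one before it is completed fails the run):
1. the red stop key is down and the other two keys are up (z of key_stop in the frame of machine below 0.0765 m and z of each of key_high, key_low in the frame of machine above 0.0815 m), for 0.2 s.
2. the cover lies flat in the recess, tongue in the slot, snapped under the catch (z of cover in the frame of machine between 0.0605 and 0.064 m and x of cover in the frame of machine between 0.0435 and 0.0525 m and y of cover in the frame of machine between -0.005 and 0.005 m and angle between cover's own z axis and vertical below 0.025 rad and angle between the x axis of cover and the x axis of machine, either way round below 0.1 rad), for 0.2 s.
At the end, for the whole second after the job is handed in: The red key is down (top less than 6.5 mm above the deck) and the black and grey keys are up (more than 11.5 mm above the deck); the cover lies at rest in the recess within 2 mm of its seated height, tilted less than 0.025 rad, its long axis along the machine's within 0.1 rad (all of step 1 and all of step 2 and linear speed of cover below 0.02 m/s); the robot touches nothing.
It fails at once if the grey key is pressed down past half way (z of key_low in the frame of machine below 0.078 m).
It fails at once if a key is pushed with more than 40 N (contact force between any of key_stop, key_high, key_low and anything else above 40 N).
It fails at once if the bowl, the grater or the potato is moved by more than 30 mm (distance of any of bowl, box_grater, potato from where it was at the start of the episode above 0.03 m).
It also fails if it takes over 64 s, if anything falls off the work surface, if the arm or the gripper's body presses on something with over 40 N, if the wrist force passes 120 N, or if a joint passes its speed limit or range.

### The arm

A 6-joint arm with a two-finger parallel gripper is mounted at the origin on the work surface. World frame = base frame: x ahead of the robot, y to its left, z up, the work surface at z = 0. Lengths are in m, angles in rad, forces in N, time in s.
With the tool pointing down it reaches from about 0.375 to 0.9 m from the base axis. Payload 3.1 kg.
Tool frame: the origin (TCP) lies between the finger pads; the fingertips stand 8 mm ahead of it and the grasp point (between the pads) lies 11 mm behind it; z points along the fingers, y is the line along which they close (so a half turn about z gives the same grasp; the last joint's range is limited). The gripper opens to 87 mm and grips with 3 to 60 N. Pads are 19 mm wide; open, the fingers measure 117 mm over their backs; the gripper's body (75 mm by 190 mm) begins 51 mm behind the grasp point.
Start: joints at [-1.319, 0.527, 1.433, -0, 1.181, -0.178], TCP at [0.261, -0.568, 0.231] pointing down, gripper open.
Joint ranges: [-3.08, 3.08], [-0.75, 2.2], [0.22, 2.44], [-1.43, 4.57], [0, 2.65], [-2.85, 2.85]. Speed limits (rad/s): [2.79, 2.79, 3.14, 3.14, 3.14, 3.14].

### API

Orientations are given as a unit quaternion [x, y, z, w].
In Python, from rig import robot, vision, job gives the robot as it stands.
- The arm moves only by the shell command python3 -m handwheel 'ROWS' [OPENING] [FORCE]. ROWS is JSON, a list of rows, each a list of 4 numbers: the shift along the tool's x, y, z as a fraction of full scale, then the turn about the tool's z as a fraction of full scale. A call has 1 to 20 rows; each row is the pose to reach, as a shift and turn from the pose commanded when the call began, along the tool's axes at that moment, turning the shorter way round; what a row does not reach only later rows make up. Full scale, the value 1, is 300 mm for a shift and 2 pi rad for a turn. A row lasts 1/12 s, in which the tool goes at most 41.7 mm and 7.16 degrees, less where a joint would pass 70% of its speed; a pose out of reach is approached as far as the arm can. A call with a number of a shift or a turn outside -1 to 1 is refused whole. A call with a gripper value outside its range is refused whole. OPENING is the opening in per cent of the stroke, from 0 (shut) to 100 (fully open), set as the call begins (- or left out, the last holds). The fingers move at their own pace and stop on an object; FORCE is the grip in N (left out, the last holds). Time passes only in rows, so rows that repeat a pose let the fingers close. It gives the time, the measured TCP pose, the force, the opening and the grip force at its end, in the units of the state.
- robot.get_obs(): the state, without advancing time (a new reading comes with each control period).
- vision.camera(name): name is "scene" or "top" or "wrist"; returns a dict with "frame" (420x560x3 uint8, red, green, blue), "K" (3x3 intrinsics, pixels), "k1" (the pictures are not rectified: a ray, as slopes to the right and down, at radius r is drawn at 1 + k1 r^2 times it, then the intrinsics apply), "cam_to_world" (4x4, takes a point from camera to world coordinates); the wrist camera has in their place "hand_eye" (4x4, takes a point from camera to tool coordinates, whose origin is the TCP and whose axes are the flange's). Camera axes: x right, y down, z forward; pixel columns grow to the right and rows downward; lengths in m; the calibration is good to about 2 mm. A picture is of the moment at which its call begins: read the wrist's pose just before it. There is no depth.
- job.hand_in(): hands the job in; it is judged then, once.
Trained networks look in the newest picture that a camera, given by its name, has taken for a name from the list of things; names that differ only in an ending like _2 or _b are one class to them, and where a whole thing is asked for, a point or a joint stands for the part that bears it (a point fixed in the world has none). Each returns a list of dicts, best first, with "conf" (0 to 1); they miss things now and then, are a little off and sometimes report something else, mostly with a low value. They report only what shows in the picture. A call takes as long as a camera call. They do not tell look-alikes from the thing itself.
- vision.look_for(camera, label): "point" ([row, column] in pixels, amid what is visible of it).
- vision.outline_of(camera, label): "mask" (420x560 bool, what is visible of it) and "point" ([row, column] in pixels, amid what is visible of it).
The state is a dict: "time": time; "q": joint angles; "joint_velocities": joint speeds; "joint_torque": joint torques, N m; "position": TCP position; "tool_rot": TCP orientation; "ft_force": force on the tool from outside, world axes, zero at the start; "moment": the same for the moment, N m; "grip_width": finger opening in m; "grip_force": force on a finger pad.
Only numpy, scipy, OpenCV 4.12 (cv2) and the standard library are available. Lean on these libraries where they do the work, as an engineer would, in place of code of your own. Each camera call takes 0.05 s, during which the arm holds its last target. There are 200 camera calls.

## Working session

There is one attempt and no reset: what is moved stays moved. The work goes in short steps, Python scripts to look and compute and a shell command to move; the robot and the scene stay as the last step left them, time stands still between calls to the robot, and variables do not carry over. Pictures are saved under pics/ and viewed, at most 10 in all, crops included, and the job is handed in when it is done.

```bash
ls; mkdir -p pics
cat > h.py <<'E'
import numpy as np, cv2
from scipy.spatial.transform import Rotation as R
from rig import robot, vision, job
def ray(c,pt,T):
    K=c["K"];x=(pt[1]-K[0][2])/K[0][0];y=(pt[0]-K[1][2])/K[1][1]
    rd=np.hypot(x,y);r=rd
    for _ in range(30): r=rd/(1+c["k1"]*r*r)
    s=r/rd if rd>0 else 1
    d=T[:3,:3]@np.array([x*s,y*s,1]);return T[:3,3],d
def onz(c,pt,z,T=None):
    T=np.array(c["cam_to_world"]) if T is None else T
    o,d=ray(c,pt,T);return o+d*(z-o[2])/d[2]
def proj(c,P,T=None):
    T=np.array(c["cam_to_world"]) if T is None else T
    p=np.linalg.inv(T)@np.append(P,1);x,y=p[0]/p[2],p[1]/p[2];f=1+c["k1"]*(x*x+y*y);K=c["K"]
    return np.array([K[1][1]*y*f+K[1][2],K[0][0]*x*f+K[0][2]])
def wrist():
    o=robot.get_obs();c=vision.camera("wrist");T=np.eye(4);T[:3,:3]=R.from_quat(o["tool_rot"]).as_matrix();T[:3,3]=o["position"]
    return c,T@np.array(c["hand_eye"]),o
def save(n,f): cv2.imwrite("pics/"+n+".png",f[:,:,::-1])
E
python3 - <<'E'
from h import *
np.set_printoptions(precision=4,suppress=True)
o=robot.get_obs();print(o["position"],o["tool_rot"],o["time"])
a={}
for n in("top","scene"):
    c=vision.camera(n);a[n]=c["frame"]
    print(n,np.array(c["cam_to_world"]).tolist(),c["K"],c["k1"])
    for l,z in (("machine",.07),("bank",.07),("recess",.062),("slot",.067),("catch",.068),("cover",.0),("cover_tongue",.0015),("cover_flange",.003),("cover_fin",.036),("key_stop",.084),("key_high",.074),("key_low",.084),("bowl",.08),("box_grater",.19),("potato",.03)):
        for d in vision.look_for(n,l): print(l,np.array(d["point"]).round(1),round(d["conf"],2),onz(c,d["point"],z)[:2])
    save(n,c["frame"])
E
```

```text
pics
[ 0.2608 -0.5672  0.2296] [ 0.9769  0.2137 -0.     -0.0011] 0.0
top [[-0.013725984631441052, -0.9970093961141518, 0.07605170218996823, 0.39944547116934426], [-0.9997509072567052, 0.012345427511468067, -0.018593382127894235, 0.037954907210040856], [0.017598885910541488, -0.07628797074017149, -0.9969305014568741, 1.4469676313729953], [0.0, 0.0, 0.0, 1.0]] [[460.9673   0.     291.1289]
 [  0.     460.9673 207.7037]
 [  0.       0.       1.    ]] 4.822604378635974e-05
machine [176.1 278.1] 0.95 [0.6004 0.0502]
bank [175.  278.6] 0.81 [0.6037 0.0486]
recess [176.1 277.6] 0.83 [0.6016 0.0518]
slot [176.2 278.2] 0.94 [0.6005 0.0499]
catch [170.2 279.2] 0.68 [0.6186 0.0467]
cover [250.6 240. ] 0.94 [0.3776 0.1724]
cover [231.8 188. ] 0.85 [0.4383 0.3342]
cover [274.5 145. ] 0.69 [0.308  0.4664]
cover [288.8 206.2] 0.62 [0.2612 0.2775]
cover_tongue [225.8 145. ] 0.92 [0.4588 0.4675]
cover_tongue [277.  140.8] 0.91 [0.3006 0.4788]
cover_tongue [251.9 242.7] 0.63 [0.3734 0.1638]
cover_tongue [287.1 207.5] 0.59 [0.2665 0.2732]
cover_tongue [228.6 188.5] 0.56 [0.4483 0.3324]
cover_flange [25
[... 1642 characters left out ...]
 ] 0.65 [0.4435 0.4703]
cover_tongue [166.  346.8] 0.56 [0.2545 0.2792]
cover_flange [172.7 348. ] 0.88 [0.2904 0.273 ]
cover_flange [205.1 385.9] 0.87 [0.4552 0.3444]
cover_flange [195.3 321.7] 0.85 [0.3831 0.1636]
cover_flange [203.5 424.9] 0.62 [0.4667 0.4631]
cover_fin [205.4 384.6] 0.83 [0.4877 0.3231]
cover_fin [193.8 323.7] 0.75 [0.4121 0.1604]
cover_fin [200.1 426.7] 0.72 [0.4853 0.4525]
cover_fin [169.6 405.9] 0.56 [0.3417 0.4438]
key_stop [218.9 303. ] 0.61 [0.55   0.0678]
key_low [220.2 317.7] 0.5 [0.5606 0.1051]
bowl [242.7 134.9] 0.6 [ 0.562  -0.3622]
bowl [201.5 382.9] 0.19 [0.5146 0.3009]
box_grater [283.9 199.7] 0.74 [ 0.7951 -0.1961]
potato [245.3 401.8] 0.66 [0.6355 0.3206]
```

Run:
```python
import cv2
a=cv2.imread("pics/top.png")[110:320,110:450];cv2.imwrite("pics/t2.png",cv2.resize(a,None,fx=2.35,fy=2.35,interpolation=3))
a=cv2.imread("pics/scene.png")[130:330,180:460];cv2.imwrite("pics/s2.png",cv2.resize(a,None,fx=2.8,fy=2.8,interpolation=3))
```

```text
(no output)
```

View pics/t2.png

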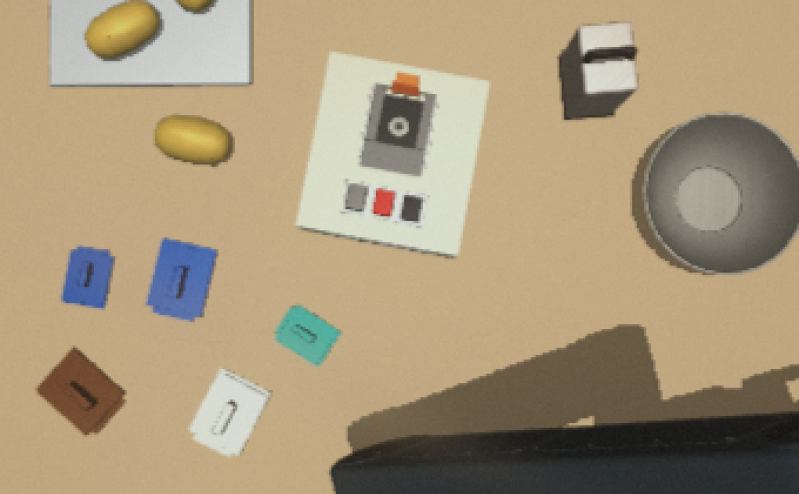

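View pics/s2.png

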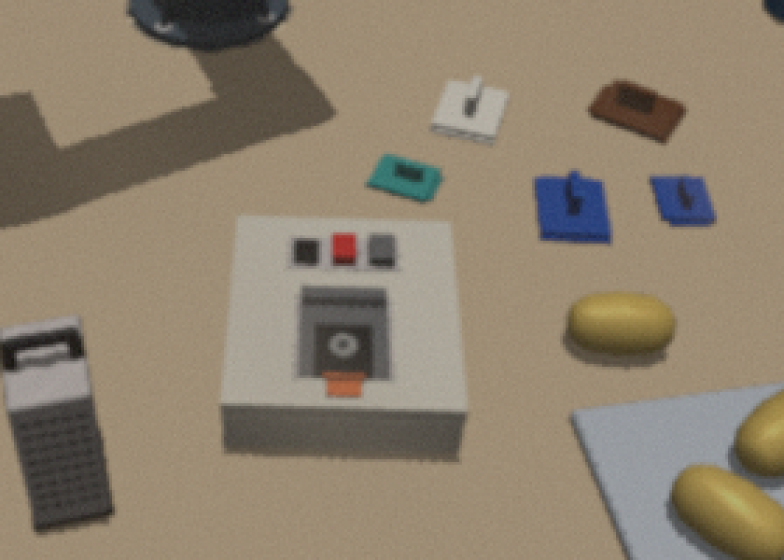

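The top crop shows the machine turned about −10°, with keys grey, red and black from +y to −y (red at about crop (384,202)). The large blue cover is at (182,280) with its narrower tongue end towards the robot. The small blue, white, brown and turquoise covers are decoys.

```bash
cat >> h.py <<'E'
def fit(c,T,mask_pts,model,x0):
    "least squares pose [x,y,yaw] so that model points (local xyz) project on pixel pts"
    from scipy.optimize import least_squares
    def f(p):
        M=R.from_euler('z',p[2]).as_matrix()
        return np.concatenate([proj(c,M@m+[p[0],p[1],0],T)-q for m,q in zip(np.array(model),mask_pts)])
    s=least_squares(f,x0);return s.x,np.abs(s.fun).max()
E
python3 - <<'E'
from h import *
np.set_printoptions(precision=4,suppress=True)
c=vision.camera("top");f=c["frame"];hsv=cv2.cvtColor(f,cv2.COLOR_RGB2HSV)
def big(m,roi):
    z=np.zeros_like(m);r=roi;z[r[0]:r[1],r[2]:r[3]]=m[r[0]:r[1],r[2]:r[3]]
    cs,_=cv2.findContours(z,cv2.RETR_EXTERNAL,cv2.CHAIN_APPROX_NONE);return max(cs,key=cv2.contourArea)
def rect(cn,z):
    P=np.array([onz(c,[p[0][1],p[0][0]],z)[:2] for p in cn],np.float32)
    (cx,cy),s,a=cv2.minAreaRect(P);return np.array([cx,cy]),np.array(s),a
H,S,V=hsv[...,0],hsv[...,1],hsv[...,2]
wh=((S<60)&(V>150)).astype(np.uint8)*255
print("deck",rect(big(wh,(125,225,230,325)),.07))
bl=((H>100)&(H<130)&(S>120)).astype(np.uint8)*255
print("cover",rect(big(bl,(200,255,165,210)),.006))
rd=(((H<6)|(H>172))&(S>140)).astype(np.uint8)*255
print("red",rect(big(rd,(180,215,255,300)),.084))
og=((H>7)&(H<17)&(S>200)).astype(np.uint8)*255
print("orange",rect(big(og,(125,170,260,310)),.078))
E
```

```text
deck (array([0.6034, 0.0537]), array([0.2117, 0.2336]), 78.64185333251953)
cover (array([0.4475, 0.337 ]), array([0.0704, 0.0948]), 76.25725555419922)
red (array([0.539 , 0.0674]), array([0.0208, 0.0298]), 89.30520629882812)Traceback (most recent call last):
  File "<stdin>", line 18, in <module>
  File "<stdin>", line 6, in big
ValueError: max() iterable argument is empty
```

```bash
cat >> h.py <<'E'
def go(x,y,z,yaw=None):
    "fractions to bring TCP to x,y,z with tool x at world yaw (deg)"
    o=robot.get_obs();M=R.from_quat(o["tool_rot"]).as_matrix();d=M.T@(np.array([x,y,z])-o["position"])
    cur=np.degrees(np.arctan2(M[1,0],M[0,0]));t=0 if yaw is None else -((yaw-cur+180)%360-180)/360
    print("frac",(d/.3).round(4),"turn",round(t,4),"mm",(d*1e3).round(1),"yaw",cur.round(2),"ft",np.round(o["ft_force"],2),"t",o["time"])
E
python3 -m handwheel '[[0.8,-0.79,0,0.05],[0.8,-0.79,0,0.05],[0.8,-0.79,0,0.05],[0.8,-0.79,0,0.05],[0.8,-0.79,0,0.05],[0.8,-0.79,0,0.05],[0.8,-0.79,0,0.05],[0.8,-0.79,0,0.05],[0.8,-0.79,0,0.05]]' 0
python3 -c "
from h import *
go(.5,.06,.24,-11.4)"
```

```text
time: 2.4
position: [0.3802, -0.2453, 0.2304]
tool_rot: [0.998, 0.061, -0.001, -0.003]
ft_force: [-0.3, 0.6, 0.5]
grip_width: 0.035
grip_force: 0.0
frac [ 0.5201 -0.9617 -0.0273] turn 0.0511 mm [ 156.  -288.5   -8.2] yaw 6.98 ft [-0.35  0.59  0.51] t 2.4
```

```bash
python3 -m handwheel '[[0.52,-0.96,-0.03,0.051],[0.52,-0.96,-0.03,0.051],[0.52,-0.96,-0.03,0.051],[0.52,-0.96,-0.03,0.051],[0.52,-0.96,-0.03,0.051],[0.52,-0.96,-0.03,0.051],[0.52,-0.96,-0.03,0.051],[0.52,-0.96,-0.03,0.051],[0.52,-0.96,-0.03,0.051],[0.52,-0.96,-0.03,0.051]]' 0
python3 -c "
from h import *
go(.5,.06,.24,-11.4)
c,T,o=wrist();save('w1',c['frame']);print(T.round(3).tolist(),proj(c,[.539,.067,.084],T),proj(c,[.639,.047,.062],T))"
```

```text
time: 3.23
position: [0.5026, 0.0541, 0.2398]
tool_rot: [0.995, -0.099, 0.001, -0.0]
ft_force: [-1.0, -0.2, 0.5]
grip_width: 0.0003
grip_force: 0.0
frac [-0.0125 -0.0175 -0.0008] turn 0.0 mm [-3.7 -5.2 -0.2] yaw -11.39 ft [-0.96 -0.23  0.51] t 3.2333
[[-0.196, -0.944, -0.264, 0.575], [-0.981, 0.189, 0.053, 0.04], [0.0, 0.269, -0.963, 0.394], [0.0, 0.0, 0.0, 1.0]] [166.22862284 259.93106232] [ 64.98828679 259.73808495]
```

View pics/w1.png

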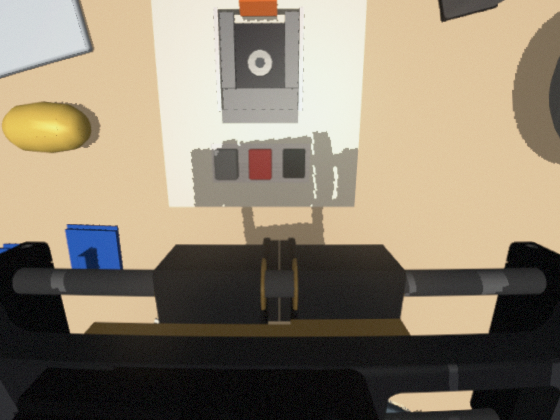

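The wrist view shows the red key at (row 164, col 260), where it was predicted. Deck front corners are at (207,168) and (207,356), and the recess edges are at cols 219/299.

Run:
```python
from h import *
np.set_printoptions(precision=4,suppress=True)
c,T,o=wrist()
f=c["frame"];hsv=cv2.cvtColor(f,cv2.COLOR_RGB2HSV);H,S,V=hsv[...,0].astype(int),hsv[...,1],hsv[...,2]
def cen(m,r):
    z=np.zeros(m.shape,np.uint8);z[r[0]:r[1],r[2]:r[3]]=m[r[0]:r[1],r[2]:r[3]]
    cs,_=cv2.findContours(z,0,1);k=max(cs,key=cv2.contourArea);x,y,w,h=cv2.boundingRect(k);return [y+(h-1)/2,x+(w-1)/2],(y,x,h,w)
red,b=cen(((H<8)|(H>172))&(S>120),(140,190,235,285));print("red",red,b,onz(c,red,.084,T))
og,b=cen((H>4)&(H<18)&(S>190),(0,30,220,290));print("orange",og,b)
g=cv2.cvtColor(f,cv2.COLOR_RGB2GRAY)
psi=np.radians(-11.4);M=lambda p:np.array([[np.cos(psi),np.sin(psi)],[-np.sin(psi),np.cos(psi)]])@(p[:2]-np.array([.5936,.0557]))
pts={"FL":(207,168,.07),"FR":(207,356,.07),"rim0L":(110,221,.07),"rim0R":(110,299,.07),"rimFL":(10,219,.07),"rimFR":(10,299,.07),"deckL":(100,160,.07),"deckR":(100,361,.07),"red":(*red,.084)}
for k,(r,cc,z) in pts.items(): print(k,M(onz(c,(r,cc),z,T)))
print("cols in row 50", [ (i,int(g[50,i])) for i in range(208,312,1) if abs(int(g[50,i+1])-int(g[50,i-1]))>40])
print("row edges col 260",[(i,g[i,240].item()) for i in range(84,122)])
```

```text
red [163.5, 257.5] (149, 247, 30, 22) [0.5412 0.067  0.084 ]
orange [6.5, 255.0] (0, 238, 14, 35)
FL [-0.1042  0.1045]
FR [-0.1044 -0.1088]
rim0L [0.0005 0.0387]
rim0R [ 0.0003 -0.0425]
rimFL [0.0946 0.0367]
rimFR [ 0.0942 -0.0411]
deckL [0.0111 0.102 ]
deckR [ 0.0106 -0.1066]
red [-0.0536  0.0007]
cols in row 50 [(216, 196), (217, 129), (231, 128), (232, 78), (250, 94), (251, 125), (252, 153), (262, 177), (263, 135), (264, 93), (282, 113), (296, 140), (297, 227)]
row edges col 260 [(84, 85), (85, 83), (86, 91), (87, 112), (88, 144), (89, 158), (90, 159), (91, 163), (92, 162), (93, 164), (94, 160), (95, 160), (96, 163), (97, 159), (98, 161), (99, 162), (100, 161), (101, 164), (102, 162), (103, 162), (104, 163), (105, 162), (106, 162), (107, 162), (108, 166), (109, 163), (110, 165), (111, 162), (112, 164), (113, 164), (114, 163), (115, 168), (116, 164), (117, 166), (118, 164), (119, 164), (120, 166), (121, 169)]
```

```bash
python3 -c "
from h import *
go(.540,.067,.105,-11.4)"
```

```text
frac [ 0.1164 -0.0775  0.4478] turn -0.0006 mm [ 34.9 -23.2 134.3] yaw -11.62 ft [-0.37 -0.51 -0.99] t 3.3333
```

```bash
python3 -m handwheel '[[0.116,-0.078,0.15,0],[0.116,-0.078,0.3,0],[0.116,-0.078,0.4,0],[0.116,-0.078,0.44,0],[0.116,-0.078,0.448,0],[0.116,-0.078,0.448,0]]' 0
python3 -c "
from h import *
go(.540,.067,.083,-11.4)"
```

```text
time: 3.83
position: [0.5391, 0.0659, 0.104]
tool_rot: [0.995, -0.103, -0.002, 0.0]
ft_force: [0.2, 0.3, 0.9]
grip_width: 0.0004
grip_force: 0.0
frac [ 0.0023 -0.0043  0.07  ] turn -0.0012 mm [ 0.7 -1.3 21. ] yaw -11.83 ft [0.19 0.34 0.85] t 3.8333
```

```bash
python3 -m handwheel '[[0.002,-0.004,0.02,-0.001],[0.002,-0.004,0.03,-0.001],[0.002,-0.004,0.04,-0.001],[0.002,-0.004,0.05,-0.001],[0.002,-0.004,0.058,-0.001],[0.002,-0.004,0.065,-0.001],[0.002,-0.004,0.065,-0.001],[0.002,-0.004,0.065,-0.001]]' 0
```

```text
time: 4.5
position: [0.5408, 0.0691, 0.0854]
tool_rot: [0.995, -0.099, -0.0, -0.0]
ft_force: [-0.9, 0.9, -0.4]
grip_width: 0.0004
grip_force: 0.0
```

```bash
python3 -m handwheel '[[0,0,0.005,0],[0,0,0.01,0],[0,0,0.01,0],[0,0,0.01,0]]' 0
python3 -m handwheel '[[0,0,-0.13,0],[0,0,-0.26,0],[-0.1,-0.1,-0.4,0],[-0.2,-0.2,-0.5,0],[-0.2,-0.2,-0.5,0],[-0.2,-0.2,-0.5,0]]' 0
python3 -c "
from h import *
c,T,o=wrist();save('w2',c['frame']);
a=c['frame'][90:230,130:400];save('w2c',cv2.resize(a,None,fx=2.5,fy=2.5))
for l in('key_stop','key_high','key_low'):print([(np.round(d['point'],1),round(d['conf'],2)) for d in vision.look_for('wrist',l)])
P=np.array([.5936,.0557,0]);Rm=R.from_euler('z',-11.4,degrees=True).as_matrix()
for y in(.036,0,-.036):
  for z in(.074,.084): print(y,z,proj(c,P+Rm@[-.055,y,z],T))
go(.4475,.337,.22,-13.7)"
```

```text
time: 4.83
position: [0.5411, 0.0689, 0.0825]
tool_rot: [0.995, -0.099, -0.0, -0.0]
ft_force: [0.1, 0.5, -0.2]
grip_width: 0.0008
grip_force: 0.0
time: 5.33
position: [0.4931, 0.1425, 0.2362]
tool_rot: [0.995, -0.097, 0.002, -0.001]
ft_force: [0.1, 0.3, -0.1]
grip_width: 0.0004
grip_force: 0.0
[(array([138. , 340.1]), 0.73)]
[(array([138.9, 377.8]), 0.69)]
[(array([138. , 309.9]), 0.74), (array([233.7, 148.9]), 0.73)]
0.036 0.074 [139.59062845 307.71482893]
0.036 0.084 [139.99530235 308.6205899 ]
0 0.074 [139.9388125  342.18172521]
0 0.084 [140.35811715 344.19052913]
-0.036 0.074 [140.3814705  376.39233178]
-0.036 0.084 [140.8209492  379.47845445]
frac [-0.2822 -0.6171  0.039 ] turn 0.0066 mm [ -84.7 -185.1   11.7] yaw -11.33 ft [-0.11  0.35 -0.17] t 5.5333
```

View pics/w2c.png

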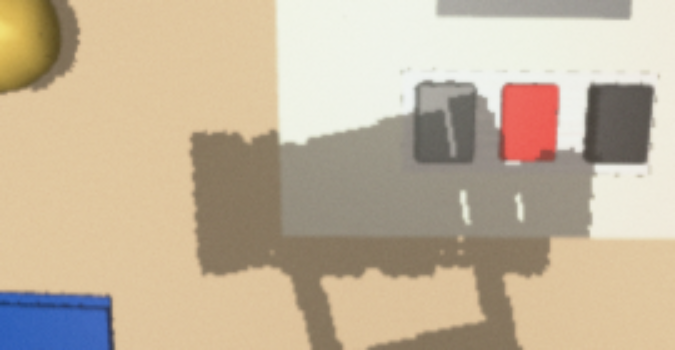

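```bash
python3 -c "
from h import *
go(.39,.351,.24,-13.7)"
```

```text
frac [-0.4794 -0.6252 -0.0274] turn 0.0066 mm [-143.8 -187.6   -8.2] yaw -11.33 ft [-0.11  0.35 -0.17] t 5.5333
```

```bash
python3 -m handwheel '[[-0.48,-0.625,-0.027,0.0066],[-0.48,-0.625,-0.027,0.0066],[-0.48,-0.625,-0.027,0.0066],[-0.48,-0.625,-0.027,0.0066],[-0.48,-0.625,-0.027,0.0066],[-0.48,-0.625,-0.027,0.0066],[-0.48,-0.625,-0.027,0.0066],[-0.48,-0.625,-0.027,0.0066],[-0.48,-0.625,-0.027,0.0066]]' 40
python3 - <<'E'
from h import *
np.set_printoptions(precision=4,suppress=True)
c,T,o=wrist();f=c["frame"];save('w3',f)
hsv=cv2.cvtColor(f,cv2.COLOR_RGB2HSV);H,S,V=hsv[...,0],hsv[...,1],hsv[...,2]
bl=((H>100)&(H<130)&(S>120)).astype(np.uint8)*255
cs,_=cv2.findContours(bl,0,1)
for k in sorted(cs,key=cv2.contourArea)[-3:]:
    print(cv2.contourArea(k),cv2.boundingRect(k))
k=max(cs,key=cv2.contourArea)
P=np.array([onz(c,[p[0][1],p[0][0]],.004,T)[:2] for p in k],np.float32);print(cv2.minAreaRect(P))
for l in('cover_fin','cover_tongue','cover_flange'):print(l,[(np.round(d['point'],1),round(d['conf'],2)) for d in vision.look_for('wrist',l)])
print(o["position"])
a=f[60:330,150:420];save('w3c',cv2.resize(a,None,fx=2.2,fy=2.2))
E
```

```text
time: 6.28
position: [0.3903, 0.3504, 0.2395]
tool_rot: [0.993, -0.12, -0.001, 0.001]
ft_force: [0.3, -0.6, 0.7]
grip_width: 0.0347
grip_force: 0.0
1.0 (298, 164, 3, 3)
2297.5 (159, 125, 49, 60)
2837.5 (248, 98, 58, 76)
((0.44919273257255554, 0.33840179443359375), (0.07147637754678726, 0.09376288950443268), 76.32221984863281)
cover_fin [(array([153.9, 182.1]), 0.97), (array([233.3, 348.2]), 0.85), (array([136. , 280.2]), 0.82), (array([160.9, 411. ]), 0.78), (array([240.6, 212.7]), 0.74)]
cover_tongue [(array([153.6, 184.7]), 0.91), (array([164.6, 410.4]), 0.9), (array([234.7, 348.6]), 0.73), (array([134.4, 279.5]), 0.7), (array([239.4, 212.1]), 0.67)]
cover_flange [(array([162.4, 411.8]), 0.96), (array([242.6, 210.2]), 0.9), (array([233.9, 347.3]), 0.86), (array([137.6, 272.3]), 0.8), (array([157. , 184.9]), 0.6)]
[0.3903 0.3504 0.2395]
```

View pics/w3.png

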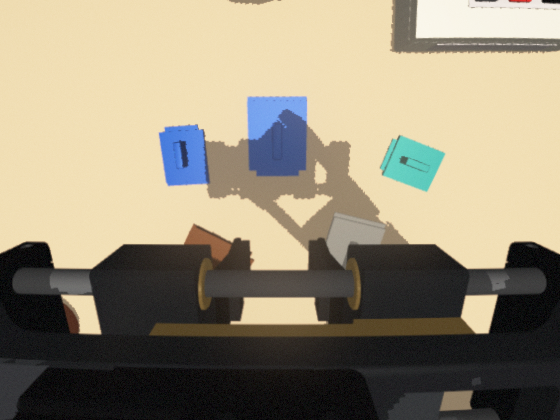

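The wrist view shows the large blue cover square to the tool, with plate cols 248–306 and rows 97–171. The tongue is at the near end (rows 171–176) and the fin is at about (141,278).

```bash
python3 -c "
from h import *
c,T,o=wrist()
print(onz(c,(141,277.5),.022,T),onz(c,(97,277),.003,T),onz(c,(176,277),.0015,T),onz(c,(130,248),.008,T),onz(c,(130,306.5),.008,T))
go(.4553,.3369,.02,-13.7)"
```

```text
[0.44489672 0.33841543 0.022     ] [0.49643448 0.32642979 0.003     ] [0.3997336  0.35029705 0.0015    ] [0.46636542 0.37149141 0.008     ] [0.44879035 0.29983624 0.008     ]
frac [ 0.2204 -0.0082  0.7351] turn -0.0004 mm [ 66.1  -2.5 220.5] yaw -13.83 ft [ 0.14 -0.3   0.49] t 6.5333
```

```bash
python3 -m handwheel '[[0.216,-0.008,0.13,0],[0.216,-0.008,0.26,0],[0.216,-0.008,0.39,0],[0.216,-0.008,0.5,0],[0.216,-0.008,0.6,0],[0.216,-0.008,0.68,0],[0.216,-0.008,0.72,0],[0.216,-0.008,0.735,0],[0.216,-0.008,0.735,0],[0.216,-0.008,0.735,0]]' 40
python3 -c "
from h import *
go(.4541,.3369,.02,-13.7)"
```

```text
time: 7.37
position: [0.4545, 0.3389, 0.0216]
tool_rot: [0.993, -0.119, 0.001, -0.001]
ft_force: [0.0, 0.7, 0.8]
grip_width: 0.0347
grip_force: 0.0
frac [0.0004 0.0068 0.0052] turn -0.0 mm [0.1 2.  1.5] yaw -13.71 ft [0.04 0.72 0.81] t 7.3667
```

```bash
python3 -m handwheel '[[0,0.006,0.005,0],[0,0.006,0.005,0],[0,0.006,0.005,0],[0,0.006,0.005,0],[0,0.006,0.005,0],[0,0.006,0.005,0]]' 0 5
python3 -m handwheel '[[0,0,-0.03,0],[0,0,-0.06,0],[0,0,-0.1,0],[0,0,-0.15,0],[0,0,-0.2,0],[0,0,-0.2,0],[0,0,-0.2,0],[0,0,-0.2,0]]' 0 5
python3 - <<'E'
from h import *
c,T,o=wrist();f=c["frame"];save('w4',f)
s=vision.camera("scene");P=proj(s,o["position"]);r,q=int(P[0]),int(P[1]);g=s["frame"][r-60:r+60,q-70:q+70]
save('s4',cv2.hconcat([cv2.resize(f[150:420,100:460],(400,300)),cv2.resize(g,(350,300),interpolation=3)]))
E
```

```text
time: 7.87
position: [0.4532, 0.337, 0.0195]
tool_rot: [0.993, -0.119, 0.001, -0.0]
ft_force: [-0.1, -0.8, 5.1]
grip_width: 0.0119
grip_force: 5.0
time: 8.53
position: [0.4525, 0.3367, 0.0788]
tool_rot: [0.993, -0.119, -0.0, 0.0]
ft_force: [-0.9, -0.4, -1.0]
grip_width: 0.0119
grip_force: 5.0
```

View pics/s4.png

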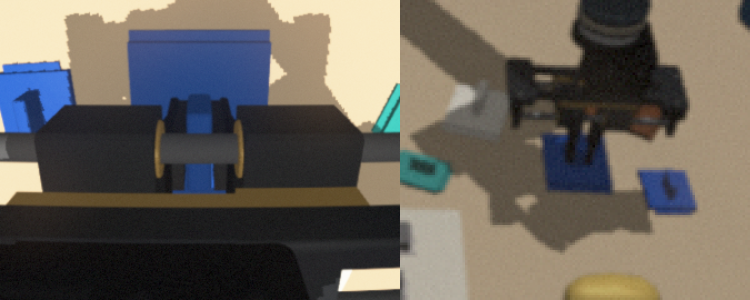

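```bash
cat >> h.py <<'E'
def tilt(c,T,o,gx=.0025,gz=.0195,piv=.0305):
    "print expected rows of flange top edge, plate far top edge vs tilt (deg, + = flange up)"
    M=R.from_quat(o["tool_rot"]).as_matrix()
    for th in range(-5,35,5):
        t=np.radians(th);out=[]
        for x,z in((.0465,.003),(.041,.008),(.0465,0)):
            dx,dz=x-gx,z-piv;X=dx*np.cos(t)-dz*np.sin(t);Z=dx*np.sin(t)+dz*np.cos(t)+(piv-gz)
            out.append(proj(c,np.array(o["position"])+M@[X,0,-Z],T)[0].round(1))
        print(th,out)
E
python3 - <<'E'
from h import *
c,T,o=wrist();tilt(c,T,o)
f=c["frame"];print([(i,f[i,280].tolist()) for i in range(168,200)])
E
```

```text
-5 [np.float64(181.9), np.float64(192.2), np.float64(181.4)]
0 [np.float64(178.7), np.float64(189.8), np.float64(177.8)]
5 [np.float64(176.0), np.float64(187.9), np.float64(174.7)]
10 [np.float64(173.9), np.float64(186.5), np.float64(172.1)]
15 [np.float64(172.3), np.float64(185.7), np.float64(170.1)]
20 [np.float64(171.4), np.float64(185.5), np.float64(168.7)]
25 [np.float64(171.3), np.float64(185.9), np.float64(168.0)]
30 [np.float64(171.9), np.float64(187.1), np.float64(168.1)]
[(168, [166, 144, 120]), (169, [164, 142, 115]), (170, [162, 143, 116]), (171, [165, 144, 118]), (172, [163, 144, 119]), (173, [162, 143, 118]), (174, [160, 141, 115]), (175, [160, 142, 118]), (176, [120, 110, 107]), (177, [78, 85, 116]), (178, [68, 82, 132]), (179, [70, 87, 137]), (180, [72, 89, 140]), (181, [66, 87, 138]), (182, [65, 85, 138]), (183, [67, 86, 139]), (184, [65, 84, 136]), (185, [63, 82, 134]), (186, [61, 75, 123]), (187, [57, 69, 108]), (188, [56, 73, 116]), (189, [60, 79, 132]), (190, [62, 84, 138]), (191, [61, 83, 136]), (192, [58, 82, 135]), (193, [58, 82, 137]), (194, [55, 79, 134]), (195, [60, 83, 137]), (196, [53, 77, 132]), (197, [55, 80, 136]), (198, [55, 79, 135]), (199, [56, 79, 137])]
```

```bash
cat >> h.py <<'E'
PSI=np.radians(-11.4);MO=np.array([.5936,.0557,0]);RM=R.from_euler('z',PSI).as_matrix()
def mgo(x,y,z,yaw=-11.4): go(*(MO+RM@[x,y,z]),yaw)
def mpos(): print("TCP in machine mm",(RM.T@(np.array(robot.get_obs()["position"])-MO)*1e3).round(1))
E
python3 -c "
from h import *
mgo(-.145,0,.11)"
```

```text
frac [ 0.1964  0.8172 -0.1062] turn -0.0064 mm [ 58.9 245.1 -31.8] yaw -13.7 ft [-0.39  0.86 -1.67] t 8.6833
```

```bash
python3 -m handwheel '[[0,0,-0.08,0],[0.02,0.08,-0.106,-0.006],[0.05,0.18,-0.106,-0.006],[0.07,0.29,-0.106,-0.006],[0.1,0.4,-0.106,-0.006],[0.12,0.51,-0.106,-0.006],[0.15,0.62,-0.106,-0.006],[0.17,0.72,-0.106,-0.006],[0.19,0.79,-0.106,-0.006],[0.196,0.817,-0.106,-0.006],[0.196,0.817,-0.106,-0.006],[0.196,0.817,-0.106,-0.006]]' 0 5
python3 - <<'E'
from h import *
mpos();mgo(-.145,0,.091)
c,T,o=wrist();tilt(c,T,o)
f=c["frame"];print([(i,f[i,280].tolist()) for i in range(166,192,1)])
E
```

```text
time: 9.68
position: [0.4518, 0.0849, 0.1103]
tool_rot: [0.995, -0.101, -0.0, -0.0]
ft_force: [0.1, 0.7, -1.5]
grip_width: 0.0119
grip_force: 5.0
TCP in machine mm [-144.7    0.6  110.3]
frac [-0.0008  0.0019  0.0642] turn -0.0006 mm [-0.2  0.6 19.3] yaw -11.61 ft [ 0.08  0.67 -1.45] t 9.6833
-5 [np.float64(181.9), np.float64(192.2), np.float64(181.4)]
0 [np.float64(178.7), np.float64(189.8), np.float64(177.9)]
5 [np.float64(176.0), np.float64(187.9), np.float64(174.7)]
10 [np.float64(173.9), np.float64(186.5), np.float64(172.1)]
15 [np.float64(172.3), np.float64(185.7), np.float64(170.1)]
20 [np.float64(171.4), np.float64(185.5), np.float64(168.7)]
25 [np.float64(171.3), np.float64(185.9), np.float64(168.0)]
30 [np.float64(171.9), np.float64(187.1), np.float64(168.1)]
[(166, [153, 148, 136]), (167, [149, 144, 131]), (168, [149, 143, 132]), (169, [151, 145, 133]), (170, [146, 143, 129]), (171, [149, 144, 131]), (172, [150, 146, 132]), (173, [147, 143, 129]), (174, [148, 142, 130]), (175, [142, 135, 123]), (176, [117, 114, 109]), (177, [77, 86, 103]), (178, [63, 79, 112]), (179, [65, 80, 118]), (180, [57, 74, 113]), (181, [57, 77, 113]), (182, [61, 79, 116]), (183, [57, 75, 115]), (184, [59, 76, 114]), (185, [60, 78, 114]), (186, [58, 73, 107]), (187, [50, 60, 88]), (188, [55, 68, 96]), (189, [54, 73, 109]), (190, [51, 69, 109]), (191, [52, 69, 111])]
```

```bash
python3 -m handwheel '[[0,0,0.03,0],[0,0,0.055,0],[0,0,0.07,0],[0,0,0.08,0],[0,0,0.09,0],[0,0,0.1,0],[0,0,0.108,0],[0,0,0.115,0],[0,0,0.115,0],[0,0,0.115,0]]' 0 5
python3 - <<'E'
from h import *
mpos()
c,T,o=wrist();f=c["frame"]
s=vision.camera("scene");P=proj(s,o["position"]);r,q=int(P[0]),int(P[1]);g=s["frame"][r-55:r+65,q-70:q+70]
save('s5',cv2.hconcat([cv2.resize(f[150:420,100:460],(400,300)),cv2.resize(g,(350,300),interpolation=3)]))
print([(i,f[i,280].tolist()) for i in range(160,192,1)])
E
```

```text
time: 10.57
position: [0.4524, 0.0846, 0.076]
tool_rot: [0.995, -0.101, 0.0, 0.0]
ft_force: [0.3, 0.7, -2.0]
grip_width: 0.0117
grip_force: 5.1
TCP in machine mm [-144.1    0.5   76. ]
[(160, [239, 242, 231]), (161, [238, 241, 229]), (162, [236, 239, 227]), (163, [213, 215, 198]), (164, [170, 168, 154]), (165, [160, 156, 143]), (166, [157, 152, 139]), (167, [156, 151, 139]), (168, [152, 147, 134]), (169, [152, 149, 133]), (170, [150, 144, 132]), (171, [149, 145, 132]), (172, [149, 145, 130]), (173, [146, 141, 129]), (174, [115, 114, 115]), (175, [75, 82, 100]), (176, [64, 74, 97]), (177, [63, 75, 103]), (178, [62, 77, 107]), (179, [60, 74, 105]), (180, [60, 72, 106]), (181, [58, 73, 106]), (182, [56, 74, 106]), (183, [57, 73, 106]), (184, [61, 74, 107]), (185, [57, 71, 104]), (186, [56, 67, 97]), (187, [51, 65, 91]), (188, [53, 66, 91]), (189, [55, 67, 94]), (190, [51, 64, 92]), (191, [52, 65, 99])]
```

View pics/s5.png

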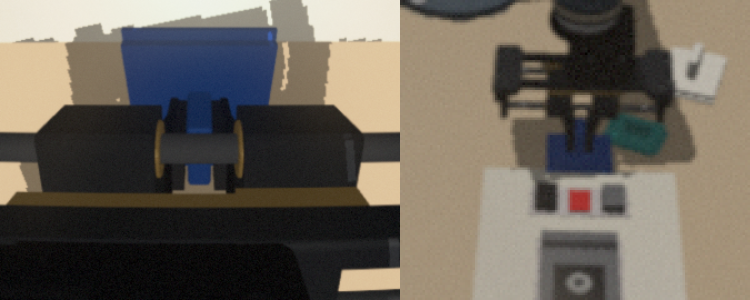

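```bash
cat >> h.py <<'E'
def tiltw(c,T,o):
    "fit tilt, grip x offset, y offset from the flange top edge and plate top edge in the wrist picture"
    f=c["frame"];hsv=cv2.cvtColor(f,cv2.COLOR_RGB2HSV);b=((hsv[...,0]>98)&(hsv[...,0]<130)&(hsv[...,1]>70)).astype(np.uint8)
    n,l,st,_=cv2.connectedComponentsWithStats(b[:,:]);i=l[178:200,270:290];i=np.bincount(i[i>0]).argmax();m=l==i
    r0=np.where(m[:,265:295].mean(1)>.5)[0][0]-.5
    cs=[np.where(m[r])[0] for r in range(int(r0)+2,int(r0)+7)];L=np.median([k[0] for k in cs])-.5;Rr=np.median([k[-1] for k in cs])+.5
    M=R.from_quat(o["tool_rot"]).as_matrix();piv,gz=.0305,.0195
    from scipy.optimize import least_squares
    def g(p):
        t,gx,y=p;o2=[]
        dx,dz=.0465-gx,.003-piv;X=dx*np.cos(t)-dz*np.sin(t);Z=dx*np.sin(t)+dz*np.cos(t)+piv-gz
        a=proj(c,np.array(o["position"])+M@[X,y-.037,-Z],T);b=proj(c,np.array(o["position"])+M@[X,y+.037,-Z],T)
        return [(a[0]+b[0])/2-r0,a[1]-L,b[1]-Rr]
    s=least_squares(g,[.2,.002,0],x_scale=[.1,.01,.01]);print("row",r0,"cols",L,Rr,"tilt deg",np.degrees(s.x[0]).round(1),"gx,y mm",(s.x[1:]*1e3).round(1))
E
python3 - <<'E'
from h import *
c,T,o=wrist();tiltw(c,T,o);mgo(-.144,0,.145)
E
```

```text
row 175.5 cols 209.5 348.5 tilt deg 17.8 gx,y mm [ 4.7 -0. ]
frac [ 0.0003  0.0015 -0.2292] turn -0.0004 mm [  0.1   0.5 -68.8] yaw -11.54 ft [ 0.17 -0.01 -1.  ] t 10.7167
```

```bash
python3 -m handwheel '[[0,0,0.004,0],[0,0,0.007,0],[0,0,0.007,0],[0,0,-0.05,0],[0,0,-0.14,0],[0,0,-0.22,0],[0.08,0,-0.22,0],[0.18,0,-0.22,0],[0.28,0,-0.22,0],[0.38,0,-0.22,0],[0.48,0,-0.22,0],[0.57,0,-0.22,0],[0.63,0,-0.22,0],[0.65,0,-0.22,0],[0.65,0,-0.22,0],[0.65,0,-0.22,0]]' 0 5
python3 - <<'E'
from h import *
mpos();c,T,o=wrist();tiltw(c,T,o);save('w6',c['frame']);mgo(.05,0,.11)
g=c["frame"]
E
```

```text
time: 12.05
position: [0.6412, 0.046, 0.1413]
tool_rot: [0.995, -0.1, -0.002, -0.0]
ft_force: [0.0, -0.4, -0.9]
grip_width: 0.0119
grip_force: 5.6
TCP in machine mm [ 48.6  -0.  141.3]
row 174.5 cols 208.5 349.5 tilt deg 20.1 gx,y mm [ 4.3 -0. ]
frac [0.0066 0.0002 0.1047] turn -0.0003 mm [ 2.   0.1 31.4] yaw -11.52 ft [-0.16  0.71 -0.7 ] t 12.1
```

View pics/w6.png

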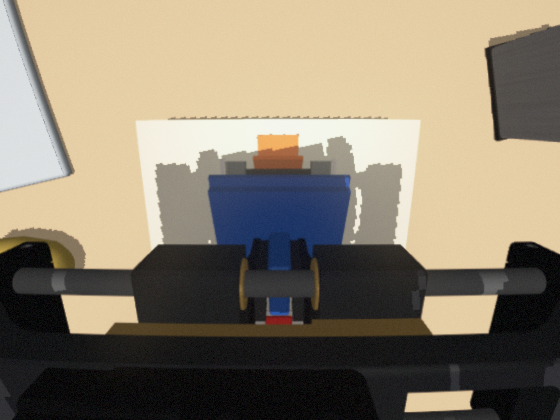

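The wrist view shows the cover held at about 20° tilt, centred over the recess (cover centre col 279, orange catch centre col 278). Next I lower the tongue in front of the slot.

```bash
python3 -m handwheel '[[0.003,0,0.04,0],[0.003,0,0.08,0],[0.003,0,0.11,0],[0.003,0,0.125,0],[0.003,0,0.135,0],[0.003,0,0.142,0],[0.003,0,0.142,0],[0.003,0,0.142,0]]' 0 5
python3 - <<'E'
from h import *
mpos();c,T,o=wrist();tiltw(c,T,o);mgo(.037,0,.0985)
E
```

```text
time: 12.77
position: [0.6441, 0.0456, 0.0996]
tool_rot: [0.995, -0.1, 0.0, -0.0]
ft_force: [1.1, 0.8, -1.3]
grip_width: 0.0125
grip_force: 5.6
TCP in machine mm [51.5  0.  99.6]
row 175.5 cols 208.5 349.5 tilt deg 20.5 gx,y mm [ 4.9 -0. ]
frac [-0.0489  0.0002  0.0043] turn -0.0004 mm [-14.7   0.1   1.3] yaw -11.54 ft [ 0.04  0.4  -1.49] t 12.8167
```

```bash
python3 -m handwheel '[[-0.01,0,0.003,0],[-0.02,0,0.003,0],[-0.03,0,0.003,0],[-0.04,0,0.003,0],[-0.047,0,0.003,0],[-0.047,0,0.003,0],[-0.047,0,0.003,0]]' 0 5
python3 - <<'E'
from h import *
mpos();c,T,o=wrist();tiltw(c,T,o);mgo(.037,0,.0985)
E
```

```text
time: 13.4
position: [0.6321, 0.048, 0.0997]
tool_rot: [0.995, -0.1, 0.002, 0.0]
ft_force: [3.9, -0.1, 2.6]
grip_width: 0.0118
grip_force: 5.5
TCP in machine mm [39.3  0.1 99.7]
row 174.5 cols 207.5 350.5 tilt deg 22.7 gx,y mm [ 4.4 -0. ]
frac [-0.0075  0.0004  0.004 ] turn -0.0004 mm [-2.2  0.1  1.2] yaw -11.53 ft [ 5.32 -1.7   3.3 ] t 13.45
```

Run:
```python
from h import *
c,T,o=wrist();f=c["frame"];np.savez("w7.npz",f=f,T=T,p=o["position"],q=o["tool_rot"],K=c["K"],k1=c["k1"])
save('w7',cv2.resize(f[165:335,190:370],None,fx=3.5,fy=3.5,interpolation=cv2.INTER_CUBIC))
print(o["ft_force"],o["time"])
```

```text
[ 5.3164132  -1.70201228  3.30302668] 13.45
```

View pics/w7.png

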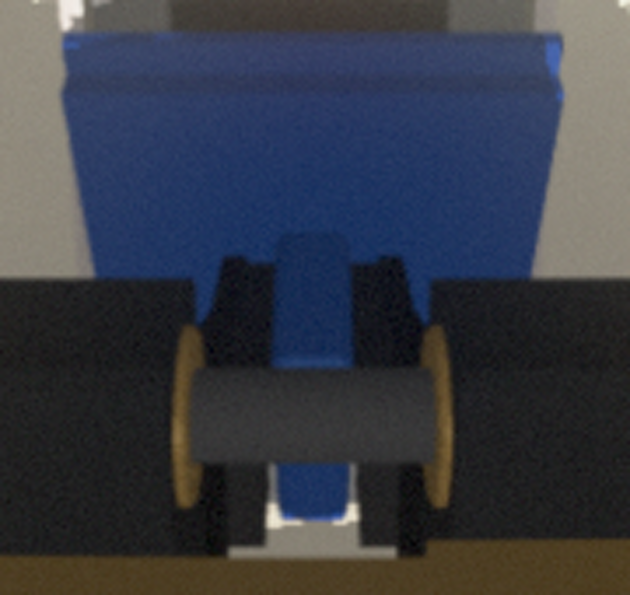

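Run:
```python
from h import *
from scipy.optimize import least_squares
d=np.load("w7.npz");c=dict(K=d["K"],k1=float(d["k1"]));T=d["T"];p=d["p"];M=R.from_quat(d["q"]).as_matrix()
r=lambda a:165+(a+.5)/3.5-.5
k=lambda a:190+(a+.5)/3.5-.5
print(c["K"][0],)
# cover pose in tool: tilt t, origin (tx,ty,tz)
obs=[((.0465,0,0),r(33),None),((.041,0,.008),r(93),None),((.041,-.037,.008),None,k(563)),((.041,.037,.008),None,k(62)),
 ((.014,0,.008),r(233),None),((.014,0,.036),r(360),None),((.014,.006,.036),None,k(273)),((.014,-.006,.036),None,k(352)),((-.028,0,.036),r(518),None)]
def pj(v,P):
    t,tx,ty,tz=v;X=P[0]*np.cos(t)-P[2]*np.sin(t)+tx;Z=P[0]*np.sin(t)+P[2]*np.cos(t)+tz
    return proj(c,p+M@[X,-P[1]+ty,-Z],T)
def g(v):
    o=[]
    for P,a,b in obs:
        q=pj(v,P)
        if a is not None:o.append(q[0]-a)
        if b is not None:o.append(q[1]-b)
    return o
s=least_squares(g,[.35,0,0,-.02],x_scale=[.1,.01,.01,.01]);print(s.x,np.round(s.fun,1))
v=s.x
for P in((-.053,0,0),(-.053,0,.003),(-.045,0,.003),(-.045,0,.008),(.0465,0,0),(0,0,0)):
    t,tx,ty,tz=v;X=P[0]*np.cos(t)-P[2]*np.sin(t)+tx;Z=P[0]*np.sin(t)+P[2]*np.cos(t)+tz
    print(P,(RM.T@(p+M@[X,ty,-Z]-MO)*1e3).round(1))
```

```text
[297.5692783    0.         278.86038334]
[ 4.13767253e-01  6.44265120e-03 -3.46455103e-05 -2.01502110e-02] [ 0.2  0.4 -0.3  0.4 -1.6  0.4 -0.7  0.6  0.6]
(-0.053, 0, 0) [-2.7  0.3 58. ]
(-0.053, 0, 0.003) [-3.9  0.3 60.8]
(-0.045, 0, 0.003) [ 3.4  0.2 64. ]
(-0.045, 0, 0.008) [ 1.4  0.2 68.6]
(0.0465, 0, 0) [88.3  0.  98.5]
(0, 0, 0) [45.8  0.1 79.6]
```

The close-up shows the flange edge (row 174), the plate edge (row 191) and the fin top (rows 268–313). The fit puts the tongue tip at machine x ≈ −3, z ≈ 58–61, so it is hooked under the roof and touching the floor. Next I pivot the cover down.

```bash
python3 -m handwheel '[[0.006,0,0.003,0],[0.011,0,0.008,0],[0.016,0,0.013,0],[0.02,0,0.018,0],[0.024,0,0.023,0],[0.027,0,0.028,0],[0.027,0,0.028,0],[0.027,0,0.028,0]]' 0 5
python3 - <<'E'
from h import *
mpos();c,T,o=wrist();tiltw(c,T,o);print(o["ft_force"])
E
```

```text
time: 14.17
position: [0.6367, 0.047, 0.0891]
tool_rot: [0.995, -0.1, -0.002, -0.0]
ft_force: [-0.0, 0.9, -1.1]
grip_width: 0.012
grip_force: 5.0
TCP in machine mm [44.  -0.  89.1]
row 173.5 cols 211.5 346.5 tilt deg 11.3 gx,y mm [ 2.5 -0. ]
[-0.03172244  0.94004935 -1.08718351]
```

```bash
python3 -m handwheel '[[0,0,0,0],[0,0,0,0],[0,0,0,0],[0,0,0,0],[0,0,-0.05,0],[0,0,-0.15,0],[0,0,-0.25,0],[-0.1,0,-0.35,0],[-0.2,0,-0.35,0],[-0.2,0,-0.35,0],[-0.2,0,-0.35,0]]' 40
python3 - <<'E'
from h import *
mpos();c,T,o=wrist();f=c["frame"];np.savez("w8.npz",f=f,T=T,p=o["position"],q=o["tool_rot"],K=c["K"],k1=c["k1"])
for n,P in(("tip",(-.007,0,.06)),("origin",(.046,0,.062)),("fl",(.0925,0,.065))):print(n,proj(c,MO+RM@P,T).round(1))
save('w8',cv2.resize(f[0:260,150:410],None,fx=2.3,fy=2.3,interpolation=cv2.INTER_CUBIC))
E
```

```text
time: 15.13
position: [0.5775, 0.0593, 0.1959]
tool_rot: [0.995, -0.1, -0.0, -0.0]
ft_force: [1.2, -0.5, 0.4]
grip_width: 0.0346
grip_force: 0.0
TCP in machine mm [-16.5   0.4 195.9]
tip [192.3 279.2]
origin [138.  279.2]
fl [ 85.4 279.2]
```

View pics/w8.png

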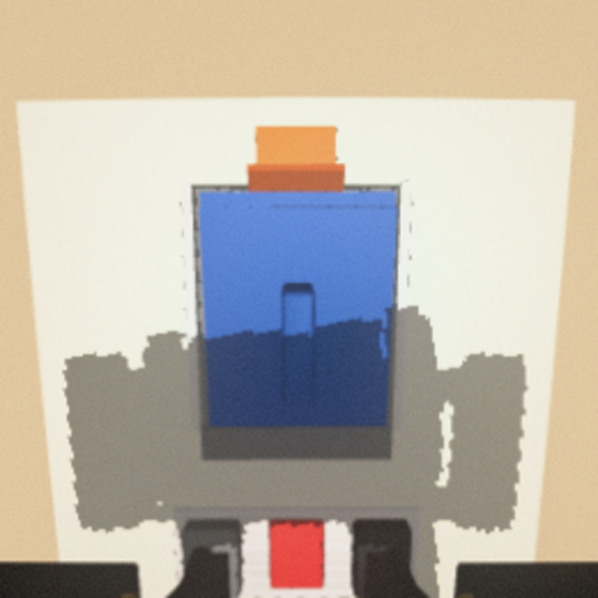

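The view shows the cover lying in the recess under the orange catch, with a dark band (crop rows 428–460) between its near edge and the roof edge. I'm out of pictures, so I'll check numerically where the tongue is.

Run:
```python
from h import *
d=np.load("w8.npz");f=d["f"]
for col in (242,262,300,):
    print(col,[(r,*f[r,col].tolist()) for r in range(176,208,1)])
print([(r,*f[r,262].tolist()) for r in range(78,96)])
print("row189",[(k,*f[189,k].tolist()) for k in range(232,328,4)])
print("row183",[(k,*f[183,k].tolist()) for k in range(232,328,4)])
```

```text
242 [(176, 53, 69, 106), (177, 54, 68, 106), (178, 55, 72, 109), (179, 50, 67, 105), (180, 55, 68, 107), (181, 53, 69, 105), (182, 51, 68, 105), (183, 57, 71, 109), (184, 54, 69, 103), (185, 70, 76, 92), (186, 77, 79, 80), (187, 86, 85, 83), (188, 87, 86, 84), (189, 87, 84, 83), (190, 84, 82, 81), (191, 84, 82, 80), (192, 83, 79, 78), (193, 85, 84, 82), (194, 85, 83, 82), (195, 86, 84, 80), (196, 84, 83, 80), (197, 83, 81, 80), (198, 86, 83, 82), (199, 95, 91, 88), (200, 128, 121, 113), (201, 141, 134, 122), (202, 142, 136, 125), (203, 142, 135, 123), (204, 147, 139, 128), (205, 142, 137, 124), (206, 142, 136, 123), (207, 143, 136, 124)]
262 [(176, 48, 64, 107), (177, 47, 66, 107), (178, 51, 67, 109), (179, 50, 66, 107), (180, 49, 66, 107), (181, 47, 65, 105), (182, 47, 65, 105), (183, 47, 63, 105), (184, 50, 63, 103), (185, 64, 68, 87), (186, 77, 78, 79), (187, 85, 83, 84), (188, 80, 81, 81), (189, 85, 84, 83), (190, 83, 84, 83), (191, 82, 80, 80), (192, 83, 81, 79), (193, 84, 81, 81), (194, 81, 78, 78), (195, 85, 83, 81), (196, 81, 80, 81), (197, 83, 81, 80), (198, 86, 82, 82), (19
[... 1479 characters left out ...]
 80, 81), (288, 83, 79, 80), (292, 86, 83, 85), (296, 84, 83, 82), (300, 83, 83, 83), (304, 82, 82, 81), (308, 83, 82, 81), (312, 86, 87, 84), (316, 86, 87, 85), (320, 118, 116, 107), (324, 145, 140, 128)]
row183 [(232, 145, 140, 129), (236, 125, 120, 116), (240, 79, 81, 87), (244, 48, 64, 103), (248, 53, 67, 106), (252, 52, 66, 106), (256, 48, 65, 107), (260, 51, 67, 107), (264, 48, 63, 105), (268, 48, 62, 105), (272, 47, 63, 106), (276, 45, 61, 106), (280, 46, 61, 103), (284, 47, 62, 105), (288, 46, 62, 104), (292, 49, 64, 105), (296, 48, 64, 105), (300, 46, 64, 103), (304, 49, 64, 105), (308, 52, 68, 107), (312, 56, 71, 108), (316, 57, 71, 109), (320, 110, 106, 101), (324, 145, 140, 132)]
```

Run:
```python
from h import *
d=np.load("w8.npz");c=dict(K=d["K"],k1=float(d["k1"]));T=d["T"];f=d["f"]
for P in((-.105,0,.07),(-.014,0,.07),(0,0,.07),(0,.04,.07),(0,-.04,.07),(.022,0,.0585),(.0945,0,.07),(.125,0,.07),(-.055,0,.074)): print(P,proj(c,MO+RM@P,T).round(1))
g=cv2.cvtColor(f,cv2.COLOR_RGB2GRAY).astype(int)
print("far deck",[(r,g[r,230]) for r in range(38,48)]);print("rim far",[(r,g[r,245]) for r in range(76,90)])
h=cv2.cvtColor(f,cv2.COLOR_RGB2HSV);red=((h[...,0]<8)|(h[...,0]>172))&(h[...,1]>120);ys,xs=np.where(red[215:275,250:310]);print("red rows",215+ys.min(),215+ys.max(),"cols",250+xs.min(),250+xs.max())
```

```text
(-0.105, 0, 0.07) [285.  279.2]
(-0.014, 0, 0.07) [201.6 279.2]
(0, 0, 0.07) [187.4 279.2]
(0, 0.04, 0.07) [187.5 237.6]
(0, -0.04, 0.07) [187.4 320.9]
(0.022, 0, 0.0585) [163.  279.2]
(0.0945, 0, 0.07) [ 82.3 279.2]
(0.125, 0, 0.07) [ 44.8 279.2]
(-0.055, 0, 0.074) [242.4 279.2]
far deck [(38, np.int64(201)), (39, np.int64(203)), (40, np.int64(202)), (41, np.int64(201)), (42, np.int64(214)), (43, np.int64(230)), (44, np.int64(236)), (45, np.int64(238)), (46, np.int64(237)), (47, np.int64(238))]
rim far [(76, np.int64(239)), (77, np.int64(240)), (78, np.int64(239)), (79, np.int64(229)), (80, np.int64(168)), (81, np.int64(117)), (82, np.int64(133)), (83, np.int64(148)), (84, np.int64(137)), (85, np.int64(137)), (86, np.int64(133)), (87, np.int64(140)), (88, np.int64(134)), (89, np.int64(133))]
red rows 226 255 cols 267 290
```

The fit puts x = 0 at row 185.5 and x = −14 at row 199.6, so the dark band is the slot's roof. The plate sits right against it with the tongue underneath. Next I press down on the plate behind the fin.

```bash
python3 -c "
from h import *
mgo(.073,0,.105)"
```

```text
frac [2.924e-01 3.000e-04 3.023e-01] turn -0.0003 mm [87.7  0.1 90.7] yaw -11.52 ft [ 0.32  0.04 -0.56] t 15.1833
```

```bash
python3 -m handwheel '[[0.1,0,0,0],[0.2,0,0,0],[0.27,0,0,0],[0.293,0,0.05,0],[0.293,0,0.13,0],[0.293,0,0.22,0],[0.293,0,0.28,0],[0.293,0,0.302,0],[0.293,0,0.302,0],[0.293,0,0.302,0]]' 0
python3 -c "
from h import *
mpos();mgo(.073,0,.0785)"
```

```text
time: 16.02
position: [0.6663, 0.0409, 0.1044]
tool_rot: [0.995, -0.101, 0.0, 0.0]
ft_force: [1.3, 0.9, 0.4]
grip_width: 0.0003
grip_force: 0.0
TCP in machine mm [ 7.420e+01 -1.000e-01  1.044e+02]
frac [-0.0039 -0.0004  0.0862] turn -0.0004 mm [-1.2 -0.1 25.9] yaw -11.55 ft [1.26 0.94 0.45] t 16.0167
```

```bash
python3 -m handwheel '[[-0.004,0,0.02,0],[-0.004,0,0.035,0],[-0.004,0,0.045,0],[-0.004,0,0.055,0],[-0.004,0,0.065,0],[-0.004,0,0.075,0],[-0.004,0,0.082,0],[-0.004,0,0.086,0],[-0.004,0,0.086,0]]' 0
python3 -c "
from h import *
mpos();mgo(.073,0,.077)"
```

```text
time: 16.77
position: [0.6646, 0.0414, 0.0786]
tool_rot: [0.995, -0.1, 0.0, -0.0]
ft_force: [1.3, -0.6, -0.3]
grip_width: 0.0003
grip_force: 0.7
TCP in machine mm [72.4 -0.  78.6]
frac [ 0.0019 -0.0001  0.0052] turn -0.0004 mm [ 0.6 -0.   1.6] yaw -11.53 ft [ 1.34 -0.56 -0.34] t 16.7667
```

```bash
python3 -m handwheel '[[0,0,0.003,0],[0,0,0.006,0],[0,0,0.008,0],[0,0,0.008,0]]' 0
python3 -c "
from h import *
mpos()"
```

```text
time: 17.1
position: [0.6646, 0.0414, 0.0784]
tool_rot: [0.995, -0.1, 0.001, 0.0]
ft_force: [-1.3, 0.1, 10.0]
grip_width: 0.0005
grip_force: 5.3
TCP in machine mm [72.5 -0.  78.4]
```

```bash
python3 -m handwheel '[[0,0,-0.05,0],[0,0,-0.15,0],[0,0,-0.28,0],[-0.05,0,-0.39,0],[-0.15,0,-0.4,0],[-0.25,0,-0.4,0],[-0.3,0,-0.4,0],[-0.3,0,-0.4,0],[-0.3,0,-0.4,0]]' 0
python3 - <<'E'
from h import *
mpos();c,T,o=wrist();f=c["frame"];print(o["ft_force"])
h=cv2.cvtColor(f,cv2.COLOR_RGB2HSV);H,S=h[...,0],h[...,1]
# cover edges, expected for seated
CV=[("flange",(.0465,0,.003)),("plate far",(.041,0,.008)),("plate front",(-.045,0,.008)),("L",(.02,.037,.008)),("R",(.02,-.037,.008)),("fin far top",(.014,0,.036)),("fin near top",(-.028,0,.036))]
for n,P in CV: print(n,proj(c,MO+RM@(np.array(P)+[.046,0,.062]),T).round(1))
for n,P in (("catch tip",(.0885,0,.068)),("rim far",(.0945,.03,.07)),("rim x0",(0,0,.07)),("deck far",(.125,0,.07))): print(n,proj(c,MO+RM@P,T).round(1))
b=((H>100)&(H<130)&(S>100))
for col in(250,262,279,300):
    r=np.where(b[60:220,col])[0]+60;print(col,r.min(),r.max())
for row in(95,110,140,170):
    k=np.where(b[row,200:360])[0]+200;print("row",row,k.min(),k.max())
g=cv2.cvtColor(f,cv2.COLOR_RGB2GRAY).astype(int)
print("col262",[(r,*f[r,262].tolist()) for r in range(72,100)])
print("col245",[(r,g[r,245].item()) for r in range(74,98)])
print("fin 279",[(r,g[r,279].item()) for r in range(105,185,2)])
red=((H<8)|(H>172))&(S>120);ys,xs=np.where(red[210:280,250:310]);print("red",210+ys.min(),210+ys.max(),250+xs.min(),250+xs.max())
for y in(.036,0,-.036):
  for z in(.074,.084):print(y,z,[proj(c,MO+RM@[-.055+a,y+b_,z],T).round(1).tolist() for a,b_ in((.016,.012),(-.016,-.012))])
print("row 232",[(k,g[232,k].item()) for k in range(225,332,1)])
E
```

```text
time: 17.85
position: [0.5754, 0.0596, 0.1965]
tool_rot: [0.995, -0.1, -0.0, 0.0]
ft_force: [1.4, 1.1, -0.6]
grip_width: 0.0003
grip_force: 0.0
TCP in machine mm [-18.6   0.3 196.5]
[ 1.39664816  1.07597038 -0.58841274]
flange [ 83.  279.1]
plate far [ 88.8 279.1]
plate front [184.1 279.1]
L [113.5 238.2]
R [113.4 320. ]
fin far top [119.6 279.1]
fin near top [170.7 279.2]
catch tip [ 87.3 279.1]
rim far [ 79.9 245.1]
rim x0 [185.1 279.1]
deck far [ 42.3 279. ]
250 83 182
262 86 182
279 86 182
300 83 182
row 95 238 320
row 110 239 319
row 140 240 318
row 170 241 317
col262 [(72, 211, 117, 70), (73, 190, 107, 69), (74, 186, 104, 70), (75, 185, 104, 68), (76, 186, 107, 71), (77, 187, 105, 70), (78, 188, 107, 71), (79, 186, 104, 70), (80, 184, 102, 68), (81, 186, 105, 70), (82, 186, 106, 72), (83, 185, 107, 74), (84, 164, 101, 87), (85, 122, 119, 164), (86, 102, 137, 213), (87, 101, 138, 213), (88, 100, 139, 213), (89, 106, 146, 222), (90, 104, 145, 221), (91, 103, 144, 221), (92, 103, 144, 221), (93, 102, 143, 220), (94, 106, 147, 223), (95, 104, 146, 221), (96, 104, 145, 221), (97, 10
[... 1614 characters left out ...]
 (271, 75), (272, 84), (273, 106), (274, 115), (275, 119), (276, 116), (277, 117), (278, 122), (279, 118), (280, 119), (281, 118), (282, 118), (283, 96), (284, 79), (285, 79), (286, 96), (287, 100), (288, 103), (289, 87), (290, 101), (291, 171), (292, 198), (293, 201), (294, 204), (295, 220), (296, 228), (297, 227), (298, 228), (299, 215), (300, 204), (301, 198), (302, 172), (303, 109), (304, 49), (305, 43), (306, 45), (307, 45), (308, 47), (309, 44), (310, 47), (311, 49), (312, 45), (313, 48), (314, 57), (315, 65), (316, 68), (317, 68), (318, 61), (319, 61), (320, 58), (321, 58), (322, 58), (323, 59), (324, 64), (325, 61), (326, 58), (327, 51), (328, 64), (329, 113), (330, 125), (331, 129)]
```

```bash
python3 -c "
from rig import job
print(job.hand_in())"
```

```text
the job is handed in; nothing more can be done
None
```

The job is handed in: in the last checks the red key was down with black and grey up, and the blue cover was snapped flat under the orange catch, at about 18 s; the judge returned no result, and I never touched the bowl, grater or potato.

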